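# Set the stop collar on the brass lamp column

## Task

Spin the knurled stop collar up the threaded column of the brass lamp base until its wide flange is level with the red pointer on the height gauge, then let go so that it stays there. Leave the black lamp's collar and the red pointer as they are.

Things in the scene. Friction and masses are not known exactly. Their poses are not given: they have to be found in the camera images.
- brass_flange (a point): Brass lamp's stop collar: centre of its flange (60 mm across, 6 mm thick), on the column's upright axis; 63 mm above the desk when fully down. The knurled sleeve to grip, 40 mm across, stands on it, 3 to 41 mm above this point, and moves with it. Column: fixed rod, 18 mm across, top 130 mm above the desk, so up to 26 mm above the sleeve. Round brass foot, 130 mm across, fixed.
- brass_collar (a joint): Turn of the brass collar, rad: 0 fully down, up to 1.9 anticlockwise seen from above. Fast right-hand thread: it rises 30 mm per rad (47 mm per quarter turn) as it turns, and the hand must rise with it; flange height = 63 mm + 30 mm x this value. It starts 0.4 to 1.5 rad short of the pointer's level. Friction, about 0.2 N m, holds it where it is left.
- red_pointer (a point): Red pointer of the height gauge: centre of a red block 14 x 34 mm, 10 mm high, on an upright steel rule (22 mm wide, top 148 mm above the desk) with a dark wooden foot 50 x 60 mm. Its height is the height wanted for the middle of the flange. It slides stiffly on the rule: do not touch.
- black_flange (a point): Centre of the flange of the same collar on the black lamp, same sizes and thread. To be left alone.
There are look-alikes about, which are no part of the job. Leave any blue or white look-alike of the part that bears brass_flange alone.

How it is judged (in metres and radians):
At the end, for the whole second after the job is handed in: The middle of the brass collar's flange is within 7 mm of the height of the middle of the red pointer, above or below (a 14 mm band), and the collar is at rest (z of brass_flange in the frame of red_pointer between -0.007 and 0.007 m and velocity of joint brass_collar between -0.1 and 0.1 rad/s); the robot touches nothing.
It fails at once if the black lamp's collar is moved (by more than 4 mm) (distance of black_flange from where it was at the start of the episode above 0.004 m).
It fails at once if the red pointer is moved (by more than 3 mm) (distance of red_pointer from where it was at the start of the episode above 0.003 m).
It also fails if it takes over 29 s, if anything falls off the work surface, if the arm or the gripper's body presses on something with over 40 N, if the wrist force passes 120 N, or if a joint passes its speed limit or range.

## Robot

A 6-joint arm with a two-finger parallel gripper is mounted at the origin on the work surface. World frame = base frame: x ahead of the robot, y to its left, z up, the work surface at z = 0. Lengths are in mm, angles in degrees, forces in N, time in s.
With the tool pointing down it reaches from about 300 to 850 mm from the base axis. Payload 4.2 kg.
Tool frame: the origin (TCP) lies midway between the tips of the shut fingers; the grasp point (between the pads) lies 19 mm behind it (env.tcp_to_grasp is the distance from the TCP to the grasp point, in mm); z points along the fingers, x is the direction in which the jaws open and shut, and the axes are right-handed (so a half turn about z gives the same grasp; the last joint's range is limited). The gripper opens to 91 mm and grips with 3 to 60 N. Pads are 32 mm wide; open, the fingers measure 118 mm over their backs; the gripper's body (76 mm by 178 mm) begins 60 mm behind the grasp point.
Start: joints at [-66.692, 18.312, 89.639, -0, 72.044, -1.146], TCP at [238.033, -523.438, 177.976] pointing down, gripper open.
Joint ranges: [-177.97, 177.97], [-48.28, 115.42], [12.27, 149.76], [-77.06, 257.06], [2.81, 150.46], [-146.56, 146.56]. Speed limits (degrees/s): [147.25, 147.25, 180, 180, 180, 180].

## Interface

Orientations are given as [roll, pitch, yaw] about the fixed x, y, z axes, in that order (R = Rz(yaw) Ry(pitch) Rx(roll)).
In Python, from workcell import env gives the robot as it stands.
- The arm moves only by the tool drive_tool, never from a script. Its argument "motion" is a list of rows, each a list of 2 entries, a list of its own where there are three numbers: the shift along the world's x, y, z in m, then the turn, a rotation vector about the world's x, y, z in rad. In form: [[[dx, dy, dz], [wx, wy, wz]], ...]. A call has exactly 10 rows; each row shifts and turns the commanded pose from where the row before left it; what a row does not reach is not made up. A row lasts 1/12 s, in which the tool goes at most 41.7 mm and 7.16 degrees, less where a joint would pass 70% of its speed; a pose out of reach is approached as far as the arm can. A call is refused whole if a number of a shift passes 0.0417 or a number of a turn 0.125, either way. A call with a gripper value outside its range is refused whole. "claw" is the opening, from 0 (shut) to 1 (fully open), set as the call begins (left out, the last holds). The fingers move at their own pace and stop on an object; "force" is the grip in N (left out, the last holds). Time passes only in rows, so rows that do not move let the fingers close, or fill a call up. It gives the time, the measured TCP pose, the force and the opening at its end, in the units of the state.
- env.state(): the state, without advancing time (a new reading comes with each control period).
- env.grab_frame(name): name is "scene" or "top"; returns the picture (384x512x3 uint8, red, green, blue); there is no depth.
- env.camera_params(name): a dict with "fov_y" (degrees; the focal length in pixels is half the picture's height over the tangent of half this angle, whatever the lens; pixels are square), "cx", "cy" (the principal point, pixels), "pose" (4x4, takes a point from camera to world coordinates). Camera axes: x right, y down, z forward; pixel columns grow to the right and rows downward; lengths in mm; the calibration is good to about 2 mm. A picture is of the moment at which its call begins. camera_params takes no time and is no camera call.
- env.job_done(): hands the job in, once; it reports no verdict.
The state is a dict: "time_s": time; "qpos": joint angles; "qvel": joint speeds; "effort": joint torques, N m; "ee_pos": TCP position; "ee_rot": TCP orientation; "force": force on the tool from outside, world axes, zero at the start; "torque": the same for the moment, N m; "gripper_width": finger opening in mm.
Only numpy, scipy, OpenCV 4.12 (cv2) and the standard library are available. Lean on these libraries where they do the work, as an engineer would, in place of code of your own. Each camera call takes 0.05 s, during which the arm holds its last target.

## Working session

There is one attempt and no reset: what is moved stays moved. The work goes in short steps, Python scripts to look and compute and a tool call to move; the robot and the scene stay as the last step left them, time stands still between calls to the robot, and variables do not carry over. Pictures are saved under pics/ and viewed, and the job is handed in when it is done.

Besides the shell and the picture viewer there is one more tool, called after "Emit:" in YAML: its name, and indented under it one key for each argument. drive_tool: Moves the arm, as the interface text tells. Its arguments: {"type":"object","properties":{"motion":{"type":"array","items":{"type":"array"}},"claw":{"type":"number"},"force":{"type":"number"}},"required":["motion"]}

```bash
mkdir -p pics; python3 - <<'E'
from workcell import env
import cv2,numpy as np
for n in("scene","top"):
    im=env.grab_frame(n); cv2.imwrite(f"pics/{n}0.png",im[:,:,::-1])
    p=env.camera_params(n); print(n,p)
print(env.state())
E
```

```text
scene {'fov_y': 57.247545247467215, 'cx': 259.54928536865634, 'cy': 189.6856309369648, 'pose': array([[-3.57121090e-01,  6.72173032e-01, -6.48573776e-01,
         9.88679951e+02],
       [ 9.34045456e-01,  2.60602722e-01, -2.44223889e-01,
         1.90183616e+02],
       [ 4.85937960e-03, -6.93014890e-01, -7.20906894e-01,
         6.33029280e+02],
       [ 0.00000000e+00,  0.00000000e+00,  0.00000000e+00,
         1.00000000e+00]])}
top {'fov_y': 57.99721767078002, 'cx': 252.79041102336865, 'cy': 199.92635652189645, 'pose': array([[-6.14207430e-04, -9.74199000e-01,  2.25689902e-01,
         3.19049236e+02],
       [-9.99994161e-01,  1.35705587e-03,  3.13633273e-03,
        -1.39717108e+01],
       [-3.36168602e-03, -2.25686658e-01, -9.74194145e-01,
         8.75248955e+02],
       [ 0.00000000e+00,  0.00000000e+00,  0.00000000e+00,
         1.00000000e+00]])}
{'time_s': 0.1, 'qpos': array([-6.66934078e+01,  1.83463628e+01,  8.96992748e+01, -8.45768238e-05,
        7.20432399e+01, -1.14478821e+00]), 'qvel': array([-0.04095168, -0.09147467, -0.20627603, -0.04904098, -0.01138223,
        0.0387726 ]), 'effort': array([-9.44836283e-04, -4.13332880e+01, -2.32508844e+01,  7.28461845e-02,
        4.21868975e-02, -5.02653040e-05]), 'ee_pos': array([ 237.81536687, -522.96157503,  177.22154285]), 'ee_rot': array([-1.79998305e+02,  8.88613947e-02, -6.55485921e+01]), 'force': array([ 0.71594984,  0.28408971, -0.69063112]), 'torque': array([-0.01291373, -0.00104652,  0.00872276]), 'gripper_width': 91.35856892423811}
```

View pics/scene0.png

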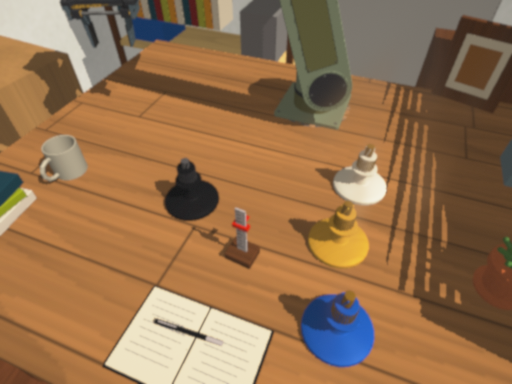

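View pics/top0.png

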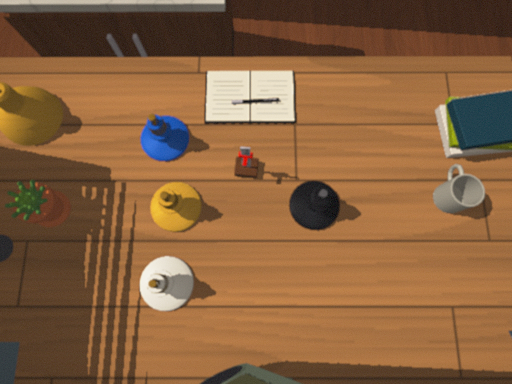

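```bash
python3 - <<'E'
import cv2,numpy as np
s=cv2.imread("pics/scene0.png");t=cv2.imread("pics/top0.png")
a=cv2.resize(s[140:280,200:400],None,fx=3.8,fy=3.8,interpolation=cv2.INTER_CUBIC)
cv2.imwrite("pics/c1.png",a)
b=cv2.resize(t[120:330,130:350],None,fx=2.8,fy=2.8,interpolation=cv2.INTER_CUBIC)
cv2.imwrite("pics/c2.png",b)
E
```

```text
(no output)
```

View pics/c1.png

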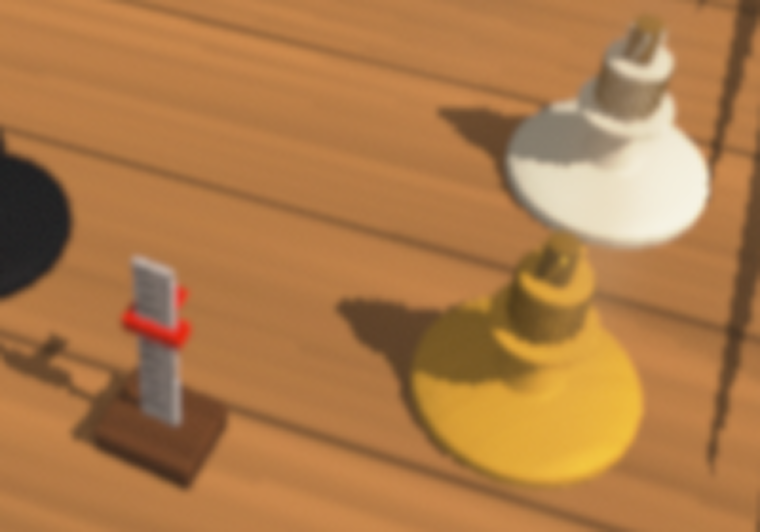

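View pics/c2.png

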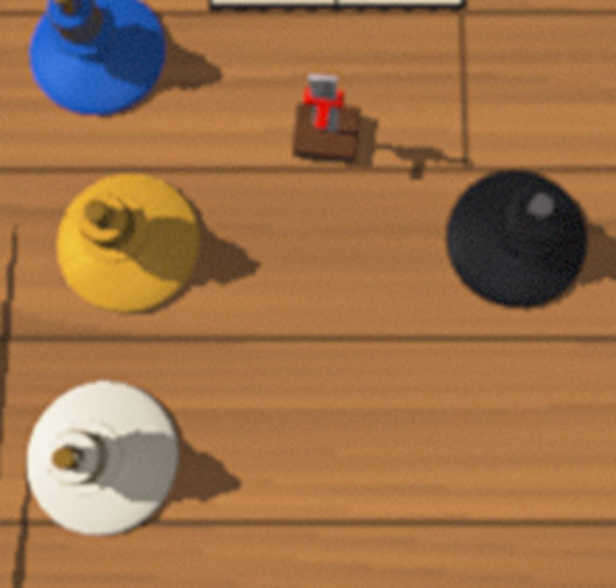

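```bash
python3 - <<'E'
import cv2,numpy as np
s=cv2.imread("pics/scene0.png");t=cv2.imread("pics/top0.png")
a=cv2.resize(s[195:275,215:270],None,fx=7,fy=7,interpolation=cv2.INTER_NEAREST)
b=cv2.resize(t[140:185,225:270],None,fx=8,fy=8,interpolation=cv2.INTER_NEAREST)
h=max(a.shape[0],b.shape[0])
p=lambda i:cv2.copyMakeBorder(i,0,h-i.shape[0],0,10,cv2.BORDER_CONSTANT)
cv2.imwrite("pics/c3.png",np.hstack([p(a),p(b)]))
a=cv2.resize(s[195:275,300:375],None,fx=5,fy=5,interpolation=cv2.INTER_NEAREST)
b=cv2.resize(t[175:235,145:210],None,fx=6,fy=6,interpolation=cv2.INTER_NEAREST)
h=max(a.shape[0],b.shape[0])
cv2.imwrite("pics/c4.png",np.hstack([p(a),p(b)]))
for n,i in(("s",s),("t",t)):
    m=((i[:,:,2]>130)&(i[:,:,1]<70)&(i[:,:,0]<70)).astype(np.uint8)
    k,l,st,c=cv2.connectedComponentsWithStats(m)
    for j in range(1,k):
        if st[j,4]>5: print(n,st[j],c[j])
E
```

```text
s [232 221  18  10  74] [240.35135135 226.43243243]
t [238 153  15  13  88] [245.27272727 158.03409091]
```

View pics/c3.png

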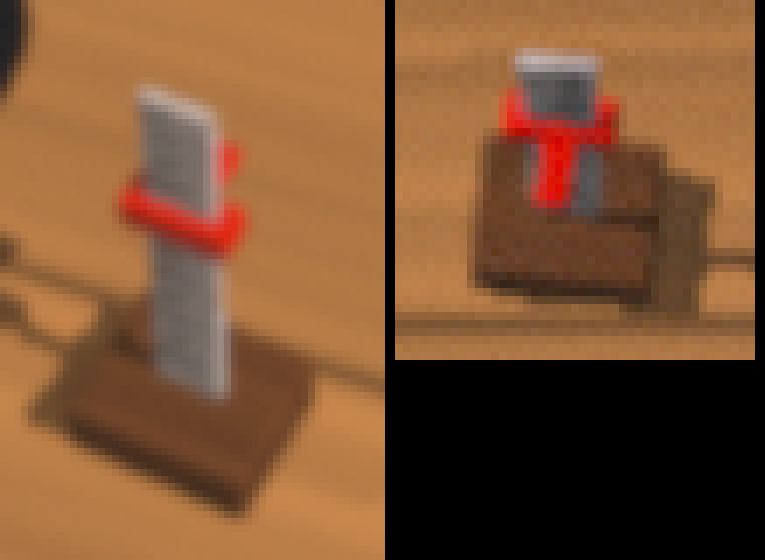

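View pics/c4.png

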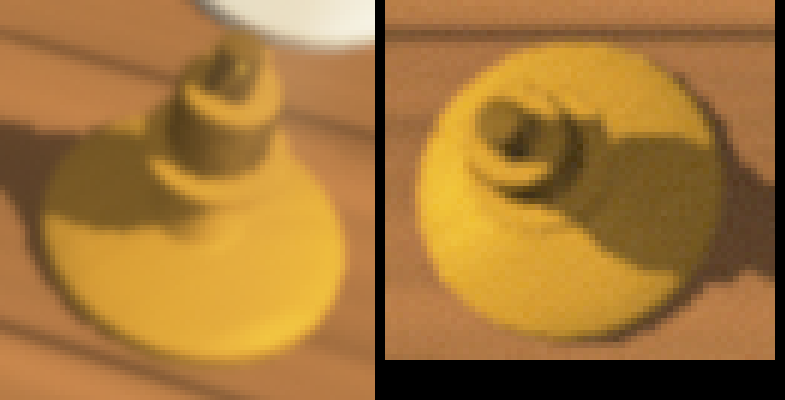

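```bash
cat > h.py <<'E'
from workcell import env
import numpy as np
P={n:env.camera_params(n) for n in("scene","top")}
def ray(n,u,v):
    p=P[n];f=192/np.tan(np.radians(p["fov_y"]/2))
    d=p["pose"][:3,:3]@np.array([(u-p["cx"])/f,(v-p["cy"])/f,1]);return p["pose"][:3,3],d/np.linalg.norm(d)
def onz(n,u,v,z):
    o,d=ray(n,u,v);return o+d*(z-o[2])/d[2]
def onplane(n,u,v,q,nrm):
    o,d=ray(n,u,v);return o+d*np.dot(np.array(q)-o,nrm)/np.dot(d,nrm)
def proj(n,X):
    p=P[n];f=192/np.tan(np.radians(p["fov_y"]/2))
    c=p["pose"][:3,:3].T@(np.array(X,float)-p["pose"][:3,3]);return np.array([p["cx"]+f*c[0]/c[2],p["cy"]+f*c[1]/c[2]])
def tri(a,b):
    o1,d1=ray("scene",*a);o2,d2=ray("top",*b)
    s=np.linalg.lstsq(np.c_[d1,-d2],o2-o1,rcond=None)[0]
    p,q=o1+d1*s[0],o2+d2*s[1];return (p+q)/2,np.linalg.norm(p-q)
E
python3 - <<'E'
from h import *
import cv2
np.set_printoptions(precision=1,suppress=True)
print("rule top",onz("scene",240.4,209,148),onz("top",245.1,147.8,148),tri((240.4,209),(245.1,147.8)))
print("rod top",onz("scene",348,202.8,130),onz("top",165,194.2,130),tri((348,202.8),(165,194.2)))
for n in("scene","top"):
    i=cv2.imread(f"pics/{n}0.png");h=cv2.cvtColor(i,cv2.COLOR_BGR2HSV)
    m=((h[:,:,0]>18)&(h[:,:,0]<30)&(h[:,:,1]>150)).astype(np.uint8)
    k,l,st,c=cv2.connectedComponentsWithStats(m)
    for j in range(1,k):
        if st[j,4]>400:
            print(n,st[j],c[j])
            if 150<c[j][1]<260:
                x0,y0,w,hh=st[j,:4]
                for z in(0,10):print(z,[onz(n,*q,z) for q in((x0,y0+hh/2),(x0+w,y0+hh/2),(x0+w/2,y0+hh))])
E
```

```text
rule top [610.3  10.8 148. ] [607.    5.5 148. ] (array([607.8,   7.5, 144.2]), np.float64(3.9984534952689357))
rod top [507.4 190.4 130. ] [505.  183.2 130. ] (array([505.4, 187.4, 126.5]), np.float64(6.382797157346928))
scene [ 309  210   60   57 2165] [338.3 242.8]
0 [array([519.2, 130.7,   0. ]), array([471.4, 254.2,   0. ]), array([566.6, 207.6,   0. ])]
10 [array([526.6, 131.6,  10. ]), array([479.6, 253.2,  10. ]), array([573.3, 207.3,  10. ])]
top [   0   83   63   62 2742] [ 27.7 114.2]
top [ 151  182   50   50 1842] [175.3 206.4]
0 [array([503.4, 251.9,   0. ]), array([503.2, 122.6,   0. ]), array([438.4, 184. ,   0. ])]
10 [array([501.3, 248.9,  10. ]), array([501.1, 121.1,  10. ]), array([437.1, 181.8,  10. ])]
```

```bash
python3 - <<'E'
from h import *
import cv2
np.set_printoptions(precision=1,suppress=True)
def crop(n,x0,y0,w,h,f,o):
    i=cv2.imread(f"pics/{n}0.png")[y0:y0+h,x0:x0+w]
    b=cv2.resize(i,None,fx=f,fy=f,interpolation=cv2.INTER_CUBIC);b=cv2.convertScaleAbs(b,alpha=1.3)
    for k in range(0,w,5):cv2.line(b,(k*f,0),(k*f,6 if k%10 else 14),(255,255,255),1);k%10==0 and cv2.putText(b,str(x0+k),(k*f,24),0,.35,(255,255,255),1)
    for k in range(0,h,5):cv2.line(b,(0,k*f),(6 if k%10 else 14,k*f),(255,255,255),1);k%10==0 and cv2.putText(b,str(y0+k),(14,k*f+4),0,.35,(255,255,255),1)
    cv2.imwrite(o,b)
crop("scene",325,195,45,50,12,"pics/d1.png")
crop("top",150,180,45,40,13,"pics/d2.png")
crop("scene",220,200,35,40,14,"pics/d3.png")
crop("top",230,140,35,35,14,"pics/d4.png")
for z in(80,90,100,110,120):print(z,[proj("scene",(610.3+a,10.8+b,z+c)) for a,b,c in((7,-17,5),(7,-17,-5),(7,17,5),(7,17,-5),(-7,17,5))])
E
```

```text
80 [array([232. , 230.3]), array([232.3, 233.4]), array([248.2, 235.4]), array([248.3, 238.5]), array([251., 230.])]
90 [array([231.8, 227.1]), array([232. , 230.3]), array([248.1, 232.3]), array([248.2, 235.4]), array([250.9, 226.8])]
100 [array([231.5, 223.9]), array([231.8, 227.1]), array([248. , 229.1]), array([248.1, 232.3]), array([250.8, 223.6])]
110 [array([231.2, 220.6]), array([231.5, 223.9]), array([247.9, 225.8]), array([248. , 229.1]), array([250.8, 220.3])]
120 [array([230.9, 217.2]), array([231.2, 220.6]), array([247.8, 222.4]), array([247.9, 225.8]), array([250.7, 216.9])]
```

View pics/d1.png

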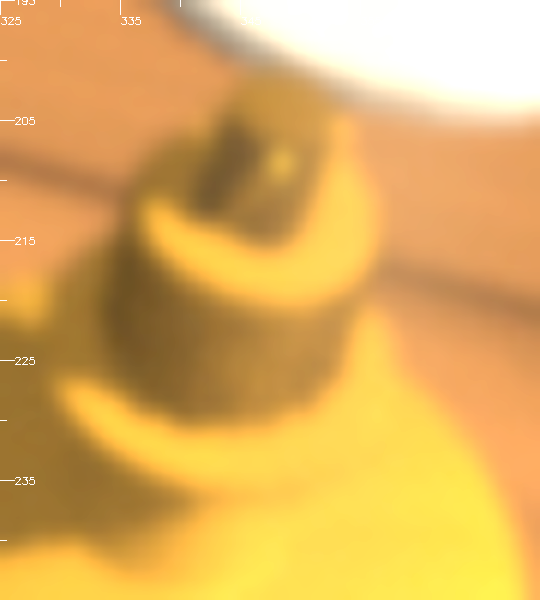

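View pics/d2.png

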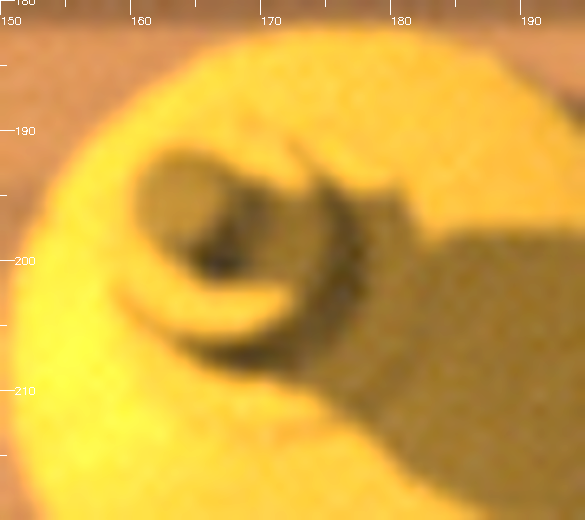

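View pics/d3.png

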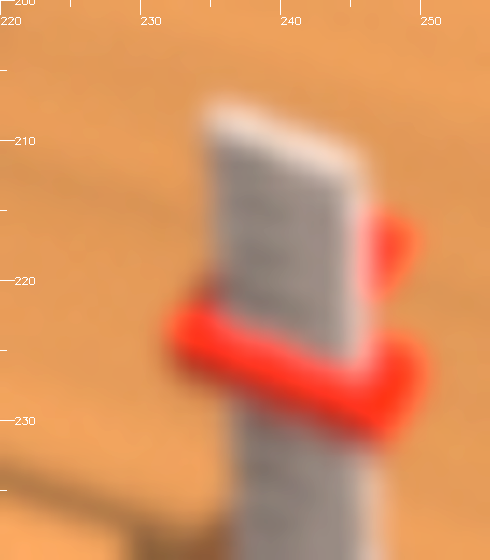

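View pics/d4.png

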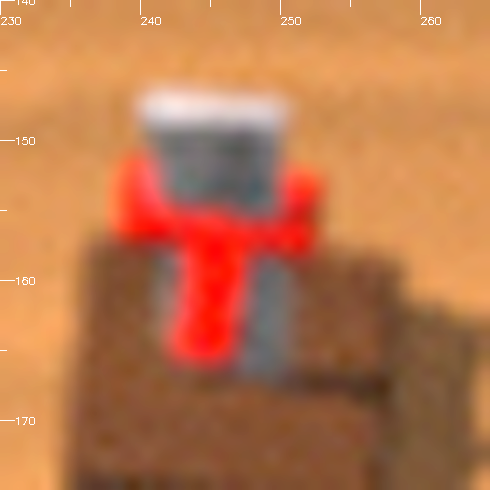

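```bash
python3 - <<'E'
from h import *
np.set_printoptions(precision=1,suppress=True)
th=np.linspace(0,2*np.pi,73)
def circ(n,x,y,z,r):
    q=np.array([proj(n,(x+r*np.cos(t),y+r*np.sin(t),z)) for t in th]);return "L%s R%s T%s B%s"%tuple(q[k] for k in(q[:,0].argmin(),q[:,0].argmax(),q[:,1].argmin(),q[:,1].argmax()))
for n,ax in(("scene",(507.4,191)),("top",(505,186))):
    print(n,"rodtop",circ(n,*ax,130,9)); print(" foot",circ(n,*ax,0,65))
    for F in(63,75):
        print(F,"slv top",circ(n,*ax,F+41,20));print(" slv bot",circ(n,*ax,F+3,20));print(" fl top",circ(n,*ax,F+3,30));print(" fl bot",circ(n,*ax,F-3,30))
for z in(90,95,100,105):print(z,[proj("top",(607+a,5.5+b,z+c)) for a,b,c in((-7,17,5),(-7,17,-5),(-7,-17,5),(-7,-17,-5))])
E
```

```text
scene rodtop L[343.6 202.2] R[353.1 203.6] T[347.6 199.4] B[349.1 206.4]
 foot L[307.3 239.9] R[367.6 247.3] T[333.3 219.3] B[341.5 268.6]
63 slv top L[335.6 210.2] R[356.2 213.2] T[344.3 204.1] B[347.4 219.6]
 slv bot L[332.6 222.9] R[352.4 225.2] T[341.1 216.1] B[343.9 231.5]
 fl top L[327.7 222.5] R[357.4 225.9] T[340.4 212.5] B[344.7 235.6]
 fl bot L[327.3 224.3] R[356.8 227.7] T[339.9 214.3] B[344.2 237.4]
75 slv top L[336.6 206.2] R[357.4 209.2] T[345.4 200.1] B[348.6 215.6]
 slv bot L[333.5 219.2] R[353.5 221.5] T[342.1 212.4] B[345.  227.9]
 fl top L[328.6 218.8] R[358.6 222.2] T[341.4 208.8] B[345.8 231.9]
 fl bot L[328.1 220.6] R[358.  224.1] T[340.9 210.6] B[345.2 233.8]
top rodtop L[159.7 194.6] R[167.8 193.9] T[164.  190.3] B[163.5 198.2]
 foot L[151.3 208.5] R[201.6 206.3] T[177.7 182.2] B[175.3 231.4]
63 slv top L[157.9 197.7] R[175.3 196.2] T[167.1 188.5] B[166.1 205.5]
 slv bot L[162.2 201.4] R[178.9 199.9] T[171.  192.6] B[170.1 208.8]
 fl top L[158.  201.7] R[183.  199.6] T[171.2 188.6] B[169.8 212.9]
 fl bot L[158.7 202.3] R[183.5 200.1] T[171.7 189.2] B[170.4 213.4]
75 slv top L[156.5 196.5] R[174.2 194.9] T[165.8 187.2] B[164.8 204.4]
 slv bot L[160.9 200.3] R[177.8 198.8] T[169.8 191.3] B[168.9 207.8]
 fl top L[156.6 200.6] R[182.  198.4] T[170.  187.3] B[168.6 212. ]
 fl bot L[157.3 201.2] R[182.5 199. ] T[170.6 187.9] B[169.2 212.5]
90 [array([238.5, 158.9]), array([238.7, 160.3]), array([252.8, 158.9]), array([252.8, 160.3])]
95 [array([238.4, 158.2]), array([238.6, 159.6]), array([252.8, 158.1]), array([252.8, 159.6])]
100 [array([238.3, 157.4]), array([238.5, 158.9]), array([252.8, 157.4]), array([252.8, 158.9])]
105 [array([238.2, 156.7]), array([238.4, 158.2]), array([252.8, 156.7]), array([252.8, 158.1])]
```

Candidates: the brass lamp is at scene (340,235) / top (176,207). Its look-alikes are white at scene (360,180) / top (167,284), blue at scene (338,330) / top (165,138), and black at scene (190,195) / top (315,205). There is also a yellow vase at top (28,114). The description calls for yellow brass with a round foot, and the close crop confirms it. The axis is at about (505,188), the flange is at about 63 mm (fully down), and the pointer is at about 102 mm, so it needs roughly 1.3 rad. I'm moving above it now.

Emit:
drive_tool:
  motion:
    - [[0.0134,0.0356,0.001],[0,0,0]]
    - [[0.0134,0.0356,0.001],[0,0,0]]
    - [[0.0134,0.0356,0.001],[0,0,0]]
    - [[0.0134,0.0356,0.001],[0,0,0]]
    - [[0.0134,0.0356,0.001],[0,0,0]]
    - [[0.0134,0.0356,0],[0,0,0]]
    - [[0.0134,0.0356,0],[0,0,0]]
    - [[0.0134,0.0356,0],[0,0,0]]
    - [[0.0134,0.0356,0],[0,0,0]]
    - [[0.0134,0.0356,0],[0,0,0]]
  claw: 1
  force: 10

```text
time_s: 0.93
ee_pos: [372.0, -165.6, 182.8]
ee_rot: [180.0, 0.0, -65.6]
force: [0.5, 0.0, -0.2]
gripper_width: 91.1
```

Emit:
drive_tool:
  motion:
    - [[0.0134,0.0356,0],[0,0,0]]
    - [[0.0134,0.0356,0],[0,0,0]]
    - [[0.0134,0.0356,0],[0,0,0]]
    - [[0.0134,0.0356,0],[0,0,0]]
    - [[0.0134,0.0356,0],[0,0,0]]
    - [[0.0134,0.0356,0],[0,0,0]]
    - [[0.0134,0.0356,0],[0,0,0]]
    - [[0.0134,0.0356,0],[0,0,0]]
    - [[0.0134,0.0356,0],[0,0,0]]
    - [[0,0,0],[0,0,0]]

```text
time_s: 1.77
ee_pos: [494.6, 158.7, 182.3]
ee_rot: [-179.9, 0.1, -65.3]
force: [-0.1, -0.5, 0.6]
gripper_width: 91.0
```

Emit:
drive_tool:
  motion:
    - [[0.006,0.015,0],[0,0,0]]
    - [[0.0055,0.0155,0],[0,0,0]]
    - [[0,0,-0.01],[0,0,0]]
    - [[0,0,-0.01],[0,0,0]]
    - [[0,0,0],[0,0,0]]
    - [[0,0,0],[0,0,0]]
    - [[0,0,0],[0,0,0]]
    - [[0,0,0],[0,0,0]]
    - [[0,0,0],[0,0,0]]
    - [[0,0,0],[0,0,0]]

```text
time_s: 2.6
ee_pos: [504.3, 183.2, 163.4]
ee_rot: [-180.0, -0.0, -65.6]
force: [-0.8, 0.8, 0.4]
gripper_width: 91.1
```

```bash
python3 - <<'E'
from h import *
import cv2
s=env.state();print(s["time_s"],s["ee_pos"],s["ee_rot"],s["gripper_width"])
for n in("scene","top"):cv2.imwrite(f"pics/{n}1.png",env.grab_frame(n)[:,:,::-1])
s=env.state();print(s["ee_pos"])
a=cv2.imread("pics/scene1.png")[140:280,270:420];b=cv2.imread("pics/top1.png")[130:270,100:250]
cv2.imwrite("pics/e1.png",cv2.resize(np.hstack([a,b]),None,fx=2.66,fy=2.66,interpolation=cv2.INTER_CUBIC))
print(proj("scene",s["ee_pos"]),proj("top",s["ee_pos"]))
E
```

```text
2.6 [504.3305703  183.2461394  163.38689165] [-1.79955680e+02 -9.20937307e-03 -6.55746724e+01] 91.14900284914371
[504.22138165 183.3699959  163.25047382]
[347.89239752 188.69024513] [160.98981402 190.77826134]
```

View pics/e1.png

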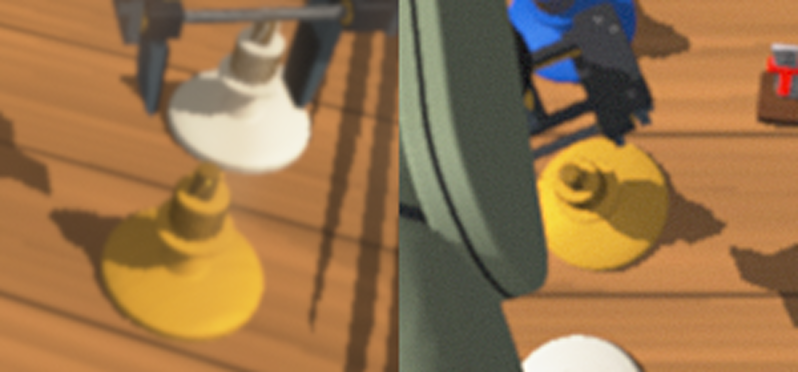

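```bash
python3 - <<'E'
from h import *
e=np.array([504.2,183.4,163.3])
d=np.array([np.cos(np.radians(-65.6)),np.sin(np.radians(-65.6)),0])
for h in(45.5,52,59):
  for s in(1,-1):print(h,s,proj("scene",e+s*h*d),proj("top",e+s*h*d))
import cv2
a=cv2.imread("pics/scene1.png")[130:200,310:400]
cv2.imwrite("pics/e2.png",cv2.resize(a,None,fx=8,fy=8,interpolation=cv2.INTER_CUBIC))
b=cv2.imread("pics/top1.png")[130:230,140:210]
cv2.imwrite("pics/e3.png",cv2.resize(b,None,fx=6,fy=6,interpolation=cv2.INTER_CUBIC))
E
```

```text
45.5 1 [323.70719492 189.65498716] [180.867617   182.23615785]
45.5 -1 [371.97134535 187.68769757] [140.84679784 199.42420738]
52 1 [320.23629483 189.79646413] [183.69223823 181.02304601]
52 -1 [375.39549297 187.54812627] [137.95372207 200.66671892]
59 1 [316.49487861 189.94896757] [186.72913149 179.71876806]
59 -1 [379.07958861 187.39795926] [134.83289932 202.00704271]
```

View pics/e2.png

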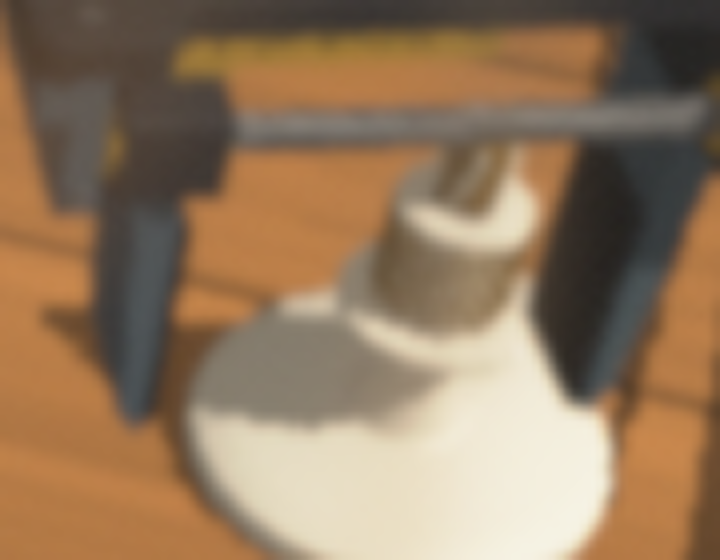

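View pics/e3.png

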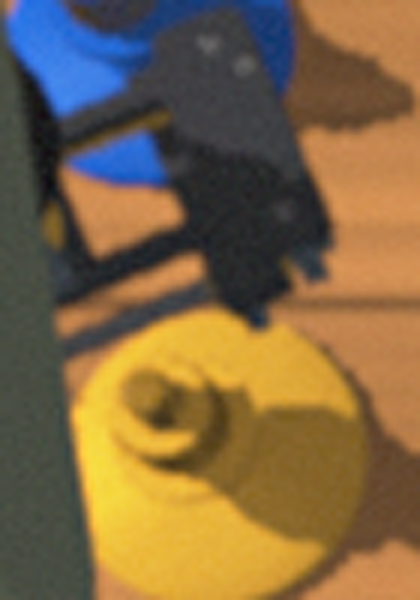

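The scene picture shows the open fingers hovering above the brass lamp, with tips at about (327,182) and (383,180). This supports the top view's y, which is smaller than the scene's. I'll descend to (505,187) and centre by feel.

Emit:
drive_tool:
  motion:
    - [[0.001,0.003,-0.01],[0,0,0]]
    - [[0,0,-0.01],[0,0,0]]
    - [[0,0,-0.01],[0,0,0]]
    - [[0,0,-0.01],[0,0,0]]
    - [[0,0,-0.01],[0,0,0]]
    - [[0,0,-0.01],[0,0,0]]
    - [[0,0,-0.01],[0,0,0]]
    - [[0,0,-0.01],[0,0,0]]
    - [[0,0,-0.007],[0,0,0]]
    - [[0,0,0],[0,0,0]]

```text
time_s: 3.53
ee_pos: [504.0, 186.0, 74.1]
ee_rot: [179.8, 0.0, -65.5]
force: [0.3, 0.5, 1.0]
gripper_width: 91.3
```

Emit:
drive_tool:
  motion:
    - [[0,0,0],[0,0,0]]
    - [[0,0,0],[0,0,0]]
    - [[0,0,0],[0,0,0]]
    - [[0,0,0],[0,0,0]]
    - [[0,0,0],[0,0,0]]
    - [[0,0,0],[0,0,0]]
    - [[0,0,0],[0,0,0]]
    - [[0,0,0],[0,0,0]]
    - [[0,0,0],[0,0,0]]
    - [[0,0,0],[0,0,0]]
  claw: 0.3
  force: 4

```text
time_s: 4.37
ee_pos: [505.1, 186.5, 76.0]
ee_rot: [-180.0, -0.0, -65.5]
force: [0.6, 0.0, 0.0]
gripper_width: 28.4
```

```bash
python3 - <<'E'
from h import *
import cv2
s=env.state();print({k:np.round(v,2) for k,v in s.items()})
cv2.imwrite("pics/scene2.png",env.grab_frame("scene")[:,:,::-1])
a=cv2.imread("pics/scene2.png")[150:280,290:420]
cv2.imwrite("pics/e4.png",cv2.resize(a,None,fx=4.5,fy=4.5,interpolation=cv2.INTER_CUBIC))
E
```

```text
{'time_s': np.float64(4.37), 'qpos': array([ 1.9040e+01,  2.0020e+01,  1.0305e+02, -1.0000e-02,  5.6920e+01,
        8.4590e+01]), 'qvel': array([ 0.01,  0.14,  0.08, -0.01, -0.07, -0.04]), 'effort': array([  0.  , -39.8 , -20.15,   0.04,  -0.07,   0.  ]), 'ee_pos': array([505.13, 186.48,  75.97]), 'ee_rot': array([-1.800e+02, -1.000e-02, -6.554e+01]), 'force': array([0.56, 0.02, 0.03]), 'torque': array([ 0.04,  0.02, -0.01]), 'gripper_width': np.float64(28.39)}
```

View pics/e4.png

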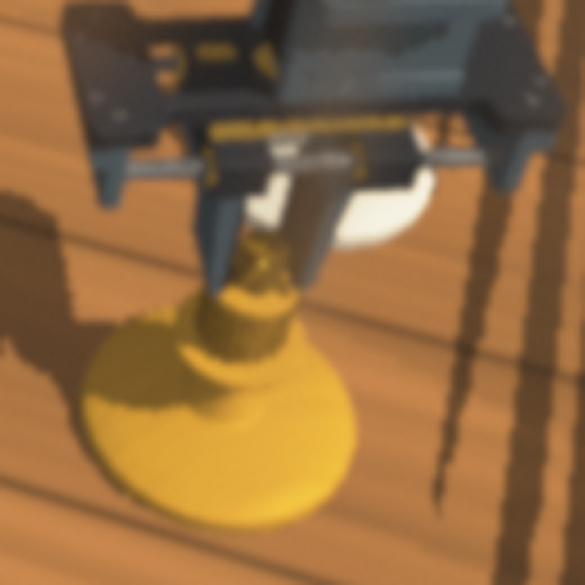

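```bash
python3 - <<'E'
from h import *
import cv2
np.set_printoptions(precision=1,suppress=True)
cv2.imwrite("pics/top2.png",env.grab_frame("top")[:,:,::-1])
a=cv2.imread("pics/top2.png")[130:260,110:240]
cv2.imwrite("pics/e5.png",cv2.resize(a,None,fx=4.5,fy=4.5,interpolation=cv2.INTER_CUBIC))
a=cv2.imread("pics/scene2.png")[190:240,320:370]
cv2.imwrite("pics/e6.png",cv2.resize(a,None,fx=12,fy=12,interpolation=cv2.INTER_CUBIC))
e=np.array([505,186.5,76]);t=np.radians(-65.5)
d=np.array([np.cos(t),np.sin(t),0]);w=np.array([-np.sin(t),np.cos(t),0])
for s in(1,-1):
  for k in (16,-16):print(s,k,proj("scene",e+s*14*d+k*w),proj("top",e+s*14*d+k*w))
print(onz("scene",348,214.7,76))
E
```

```text
1 16 [336.3 225.7] [172.3 191.4]
1 -16 [333.  213.4] [177.3 203.3]
-1 16 [350.1 225. ] [161.4 196.1]
-1 -16 [346.3 212.8] [166.3 208.1]
[488.4 196.8  76. ]
```

View pics/e5.png

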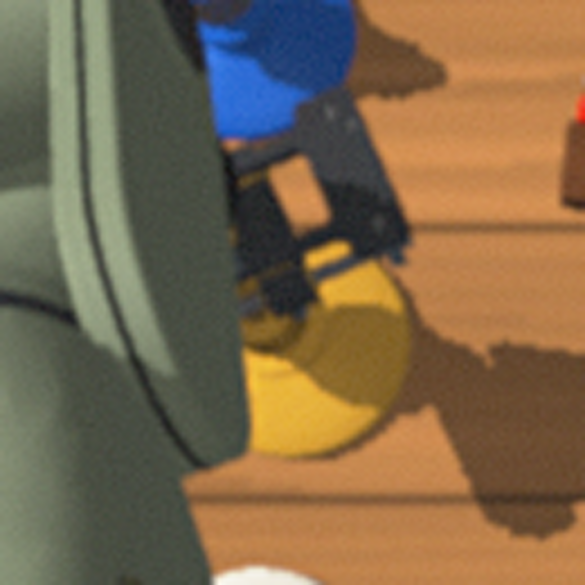

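View pics/e6.png

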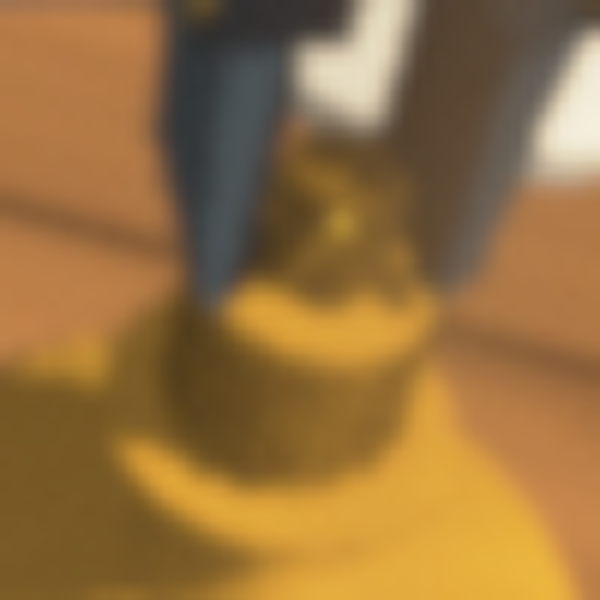

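```bash
python3 - <<'E'
from h import *
np.set_printoptions(precision=1,suppress=True)
for b in((182.5,183.3),(192.5,175.8)):print(tri((327,182.5),b))
print(tri((337.8,214.9),(176.7,199)),tri((337.8,214.9),(172,199)))
for z in(163,175,185,195):print(z,proj("scene",(504.2,183.4,z)),onz("scene",355,181,z),onz("scene",327,182.5,z),onz("scene",383,180,z))
for z in(76,90,100,105,110):print(z,onz("scene",348,214.7,z))
print(env.tcp_to_grasp)
E
```

```text
(array([516.4, 140.2, 175.3]), np.float64(8.931641449339564))
(array([528.4, 129.9, 183.4]), np.float64(32.115609717012006))
(array([504.3, 172.6,  82.6]), np.float64(10.124790593874927)) (array([504.6, 177.7,  85.2]), np.float64(0.47344469681392254))
163 [347.9 188.8] [478.8 192.  163. ] [502.  143.3 163. ] [456.7 241.5 163. ]
175 [349.1 184.2] [491.8 192.  175. ] [514.5 144.5 175. ] [470.3 240.1 175. ]
185 [350.1 180.4] [502.6 191.9 185. ] [524.8 145.5 185. ] [481.6 239.1 185. ]
195 [351.2 176.4] [513.5 191.9 195. ] [535.2 146.5 195. ] [492.9 238.  195. ]
76 [488.4 196.8  76. ]
90 [501.  196.6  90. ]
100 [510.  196.5 100. ]
105 [514.5 196.5 105. ]
110 [519.  196.4 110. ]
18.8
```

The picture shows the fingers straddling the bare rod above the sleeve, with tips at scene (338,215) and (358,214). They closed to 28 mm without contact, so the real tips sit about 25 mm above the reported TCP. I'll open, go lower and close lightly.

Emit:
drive_tool:
  motion:
    - [[0,0,0],[0,0,0]]
    - [[0,0,0],[0,0,0]]
    - [[0,0,0],[0,0,0]]
    - [[0,0,0],[0,0,0]]
    - [[0,0,-0.004],[0,0,0]]
    - [[0,0,-0.004],[0,0,0]]
    - [[0,0,-0.004],[0,0,0]]
    - [[0,0,-0.004],[0,0,0]]
    - [[0,0,-0.004],[0,0,0]]
    - [[0,0,0],[0,0,0]]
  claw: 0.95

```text
time_s: 5.3
ee_pos: [504.4, 186.2, 54.9]
ee_rot: [179.9, 0.0, -65.5]
force: [-0.0, -0.1, -1.0]
gripper_width: 86.3
```

Emit:
drive_tool:
  motion:
    - [[0,0,0],[0,0,0]]
    - [[0,0,0],[0,0,0]]
    - [[0,0,0],[0,0,0]]
    - [[0,0,0],[0,0,0]]
    - [[0,0,0],[0,0,0]]
    - [[0,0,0],[0,0,0]]
    - [[0,0,0],[0,0,0]]
    - [[0,0,0],[0,0,0]]
    - [[0,0,0],[0,0,0]]
    - [[0,0,0],[0,0,0]]
  claw: 0.3
  force: 4

```text
time_s: 6.13
ee_pos: [504.3, 188.3, 56.2]
ee_rot: [-180.0, 0.2, -65.6]
force: [-2.5, 5.8, 1.4]
gripper_width: 39.6
```

```bash
python3 - <<'E'
from h import *
import cv2
s=env.state();print({k:np.round(v,2) for k,v in s.items()})
cv2.imwrite("pics/scene3.png",env.grab_frame("scene")[:,:,::-1])
a=cv2.imread("pics/scene3.png")[160:260,300:390]
cv2.imwrite("pics/e7.png",cv2.resize(a,None,fx=6,fy=6,interpolation=cv2.INTER_CUBIC))
E
```

```text
{'time_s': np.float64(6.13), 'qpos': array([ 19.11,  21.25, 104.49,   0.24,  54.27,  84.59]), 'qvel': array([ 0.01, -0.06, -0.07, -0.12,  0.16,  0.02]), 'effort': array([-3.420e+00, -3.957e+01, -1.940e+01, -1.630e+00, -2.800e-01,
        1.000e-02]), 'ee_pos': array([504.32, 188.3 ,  56.15]), 'ee_rot': array([-179.99,    0.2 ,  -65.62]), 'force': array([-2.51,  5.77,  1.36]), 'torque': array([1.11, 0.49, 0.03]), 'gripper_width': np.float64(39.64)}
```

View pics/e7.png

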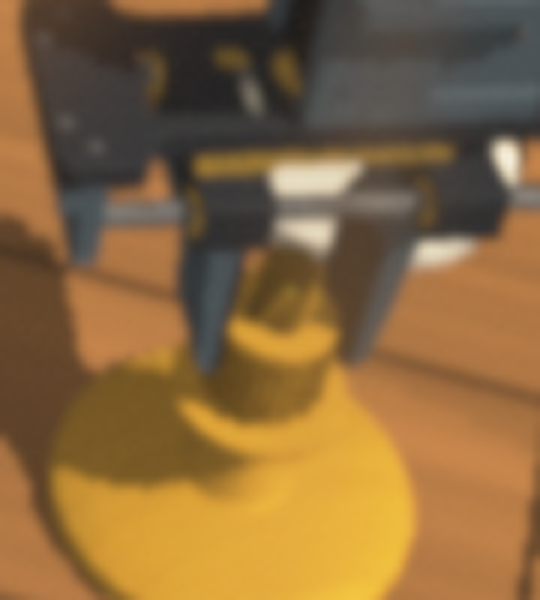

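The sleeve is gripped: width 39.6 mm, left tip at scene (334.5,221.7), just above the flange. The lateral force along the jaw axis says to shift about 1.7 mm. I'll shift, firm up the grip and start turning with the rise.

Emit:
drive_tool:
  motion:
    - [[-0.0007,0.0016,0],[0,0,0]]
    - [[0,0,0],[0,0,0]]
    - [[0,0,0],[0,0,0]]
    - [[0,0,0],[0,0,0]]
    - [[0,0,0.0015],[0,0,0.05]]
    - [[0,0,0.0024],[0,0,0.08]]
    - [[0,0,0.0024],[0,0,0.08]]
    - [[0,0,0.0024],[0,0,0.08]]
    - [[0,0,0.0018],[0,0,0.06]]
    - [[0,0,0],[0,0,0]]
  claw: 0.3
  force: 30

```text
time_s: 7.02
ee_pos: [504.9, 187.6, 66.7]
ee_rot: [-180.0, -0.1, -45.4]
force: [0.0, 0.1, 3.0]
gripper_width: 39.2
```

```bash
python3 - <<'E'
from h import *
import cv2
s=env.state();print({k:np.round(v,2) for k,v in s.items()})
cv2.imwrite("pics/scene4.png",env.grab_frame("scene")[:,:,::-1])
a=cv2.imread("pics/scene4.png")[160:260,300:390]
cv2.imwrite("pics/e8.png",cv2.resize(a,None,fx=6,fy=6,interpolation=cv2.INTER_CUBIC))
E
```

```text
{'time_s': np.float64(7.02), 'qpos': array([ 1.9200e+01,  2.0590e+01,  1.0374e+02, -6.0000e-02,  5.5630e+01,
        6.4680e+01]), 'qvel': array([ 0.02, -0.09,  0.02,  0.02, -0.04,  4.27]), 'effort': array([  0.05, -38.95, -19.26,   0.08,  -0.07,  -0.46]), 'ee_pos': array([504.9 , 187.63,  66.66]), 'ee_rot': array([-1.7998e+02, -6.0000e-02, -4.5450e+01]), 'force': array([0.03, 0.08, 2.99]), 'torque': array([-0.1 , -0.02,  0.01]), 'gripper_width': np.float64(39.16)}
```

View pics/e8.png

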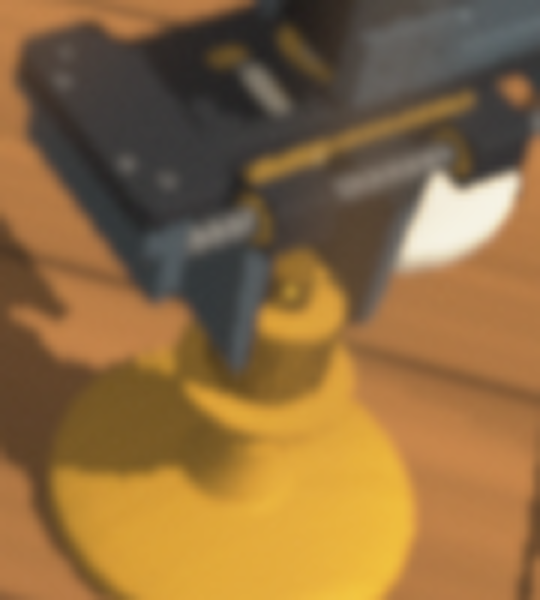

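The collar is turning and rising with almost no side force. I'll continue for 0.9 rad.

Emit:
drive_tool:
  motion:
    - [[0,0,0.0024],[0,0,0.08]]
    - [[0,0,0.003],[0,0,0.1]]
    - [[0,0,0.003],[0,0,0.1]]
    - [[0,0,0.003],[0,0,0.1]]
    - [[0,0,0.003],[0,0,0.1]]
    - [[0,0,0.003],[0,0,0.1]]
    - [[0,0,0.003],[0,0,0.1]]
    - [[0,0,0.003],[0,0,0.1]]
    - [[0,0,0.003],[0,0,0.1]]
    - [[0,0,0],[0,0,0]]

```text
time_s: 7.9
ee_pos: [507.2, 187.0, 93.4]
ee_rot: [179.9, -0.3, 5.1]
force: [4.7, -3.2, 0.1]
gripper_width: 39.1
```

```bash
python3 - <<'E'
from h import *
import cv2
s=env.state();print({k:np.round(v,2) for k,v in s.items()})
i=env.grab_frame("scene")[:,:,::-1];cv2.imwrite("pics/scene5.png",i)
a=i[150:250,220:380]
cv2.imwrite("pics/e9.png",cv2.resize(a,None,fx=5,fy=5,interpolation=cv2.INTER_CUBIC))
s=env.state();print(s["ee_pos"],s["ee_rot"])
E
```

```text
{'time_s': np.float64(7.9), 'qpos': array([ 19.15,  19.04, 101.68,  -0.23,  59.  ,  14.19]), 'qvel': array([ 0.04,  0.08,  0.07, -0.05, -0.21,  5.48]), 'effort': array([  2.14, -39.36, -18.8 ,   1.3 ,   1.16,  -0.5 ]), 'ee_pos': array([507.22, 187.  ,  93.36]), 'ee_rot': array([179.88,  -0.32,   5.07]), 'force': array([ 4.66, -3.18,  0.12]), 'torque': array([-0.54, -0.99,  0.07]), 'gripper_width': np.float64(39.08)}
[507.20320529 187.01087317  93.31471039] [179.8793008   -0.31767612   4.93794544]
```

View pics/e9.png

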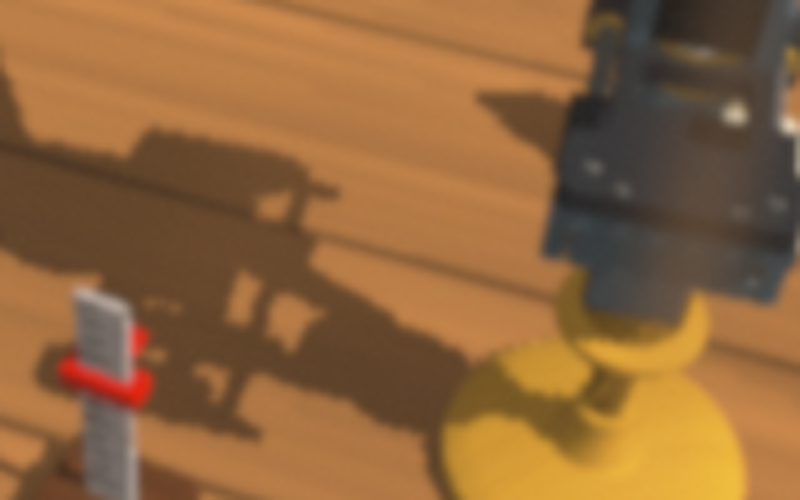

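```bash
python3 - <<'E'
from h import *
import cv2
from scipy.optimize import brentq
np.set_printoptions(precision=1,suppress=True)
s=cv2.imread("pics/scene0.png").astype(float)
for o in(0,-.5):
    a=onz("scene",239.9+o,211.2+o,148)
    for dx in(3,5):
        p=onplane("scene",240.0+o,229.5+o,(a[0]+dx,0,0),(1,0,0));print("bottom edge z, +5:",a,dx,p[2]+5)
# column profile of redness along u=238..243
for n,us,vs in(("scene",(237,240,243),range(205,236)),("top",(240,251),range(148,164))):
    i=cv2.imread(f"pics/{n}0.png").astype(int)
    for u in us: print(n,u,[(v,*i[v,u]) for v in vs])
E
```

```text
bottom edge z, +5: [615.5  12.  148. ] 3 102.4009758135877
bottom edge z, +5: [615.5  12.  148. ] 5 105.29465000488449
bottom edge z, +5: [614.7  10.7 148. ] 3 102.38687755214733
bottom edge z, +5: [614.7  10.7 148. ] 5 105.27467266796691
scene 237 [(205, np.int64(70), np.int64(120), np.int64(176)), (206, np.int64(77), np.int64(122), np.int64(175)), (207, np.int64(108), np.int64(139), np.int64(182)), (208, np.int64(141), np.int64(160), np.int64(187)), (209, np.int64(145), np.int64(156), np.int64(173)), (210, np.int64(119), np.int64(127), np.int64(140)), (211, np.int64(98), np.int64(104), np.int64(114)), (212, np.int64(94), np.int64(100), np.int64(110)), (213, np.int64(94), np.int64(100), np.int64(110)), (214, np.int64(91), np.int64(97), np.int64(107)), (215, np.int64(94), np.int64(99), np.int64(110)), (216, np.int64(95), np.int64(101), np.int64(111)), (217, np.int64(91), np.int64(97), np.int64(107)), (218, np.int64(89), np.int64(95), np.int64(106)), (219, np.int64(88), np.int64(94), np.int64(106)), (220, np.int64(84), np.int64(90), np.int64(102)), (221, np.int64(85), np.int64(90), np
[... 4814 characters left out ...]
), (150, np.int64(70), np.int64(117), np.int64(168)), (151, np.int64(64), np.int64(111), np.int64(178)), (152, np.int64(50), np.int64(80), np.int64(201)), (153, np.int64(26), np.int64(46), np.int64(208)), (154, np.int64(25), np.int64(28), np.int64(182)), (155, np.int64(14), np.int64(25), np.int64(158)), (156, np.int64(16), np.int64(26), np.int64(184)), (157, np.int64(8), np.int64(19), np.int64(172)), (158, np.int64(33), np.int64(43), np.int64(126)), (159, np.int64(38), np.int64(53), np.int64(98)), (160, np.int64(50), np.int64(63), np.int64(98)), (161, np.int64(56), np.int64(71), np.int64(100)), (162, np.int64(50), np.int64(65), np.int64(99)), (163, np.int64(52), np.int64(69), np.int64(103))]
```

Turned so far is 1.23 rad, which puts the flange at about 100 mm. The refined pointer estimate is 103.5 mm, from the scene red edges at (240, 224.2 to 229.3) and backed by the top view. I'll add 0.12 rad, then open.

Emit:
drive_tool:
  motion:
    - [[0.0015,-0.0005,0.0009],[0,0,0.03]]
    - [[0,0,0.0009],[0,0,0.03]]
    - [[0,0,0.0009],[0,0,0.03]]
    - [[0,0,0.0009],[0,0,0.03]]
    - [[0,0,0],[0,0,0]]
    - [[0,0,0],[0,0,0]]
    - [[0,0,0],[0,0,0]]
    - [[0,0,0],[0,0,0]]
    - [[0,0,0],[0,0,0]]
    - [[0,0,0],[0,0,0]]

```text
time_s: 8.78
ee_pos: [507.5, 187.1, 96.6]
ee_rot: [179.9, -0.2, 11.8]
force: [6.2, -2.2, -1.9]
gripper_width: 39.5
```

Emit:
drive_tool:
  motion:
    - [[0,0,0],[0,0,0]]
    - [[0,0,0],[0,0,0]]
    - [[0,0,0],[0,0,0]]
    - [[0,0,0],[0,0,0]]
    - [[0,0,0],[0,0,0]]
    - [[0,0,0.005],[0,0,0]]
    - [[0,0,0.01],[0,0,0]]
    - [[0,0,0.015],[0,0,0]]
    - [[0,0,0.02],[0,0,0]]
    - [[0,0,0.02],[0,0,0]]
  claw: 0.9

```text
time_s: 9.62
ee_pos: [505.8, 187.6, 168.0]
ee_rot: [-180.0, -0.0, 11.8]
force: [-0.0, 0.2, -0.3]
gripper_width: 82.0
```

Emit:
drive_tool:
  motion:
    - [[0,0,0.02],[0,0,0]]
    - [[-0.01,0,0.02],[0,0,0]]
    - [[-0.02,0,0.02],[0,0,0]]
    - [[-0.02,0,0.01],[0,0,0]]
    - [[-0.02,0,0],[0,0,0]]
    - [[-0.02,0,0],[0,0,0]]
    - [[-0.01,0,0],[0,0,0]]
    - [[0,0,0],[0,0,0]]
    - [[0,0,0],[0,0,0]]
    - [[0,0,0],[0,0,0]]

```text
time_s: 10.45
ee_pos: [407.0, 187.7, 236.7]
ee_rot: [180.0, -0.1, 11.8]
force: [0.5, -0.0, -0.6]
gripper_width: 81.9
```

```bash
python3 - <<'E'
from h import *
import cv2
s=env.state();print({k:np.round(v,2) for k,v in s.items()})
for n in("scene","top"):cv2.imwrite(f"pics/{n}6.png",env.grab_frame(n)[:,:,::-1])
i=cv2.imread("pics/scene6.png")
cv2.imwrite("pics/f1.png",cv2.resize(i[150:270,220:380],None,fx=5,fy=5,interpolation=cv2.INTER_CUBIC))
i=cv2.imread("pics/top6.png")
cv2.imwrite("pics/f2.png",cv2.resize(i[130:260,120:270],None,fx=4,fy=4,interpolation=cv2.INTER_CUBIC))
E
```

```text
{'time_s': np.float64(10.45), 'qpos': array([ 2.330e+01,  4.650e+00,  9.884e+01, -1.000e-02,  7.644e+01,
        1.151e+01]), 'qvel': array([-0.23,  0.6 , -0.1 ,  0.05,  0.21, -0.08]), 'effort': array([  0.17, -29.24, -23.77,   0.09,   0.05,  -0.  ]), 'ee_pos': array([406.98, 187.72, 236.72]), 'ee_rot': array([ 1.800e+02, -7.000e-02,  1.179e+01]), 'force': array([ 0.52, -0.  , -0.56]), 'torque': array([ 0.02, -0.11, -0.05]), 'gripper_width': np.float64(81.86)}
```

View pics/f1.png

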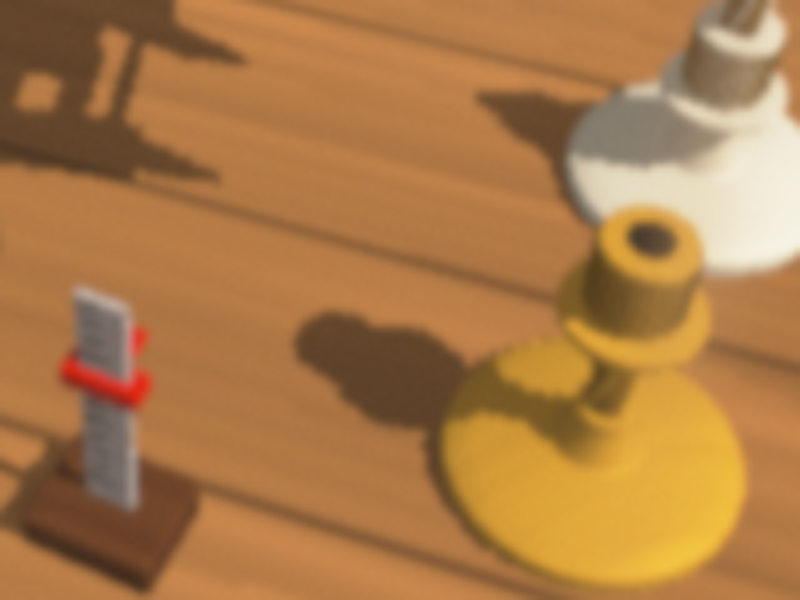

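View pics/f2.png

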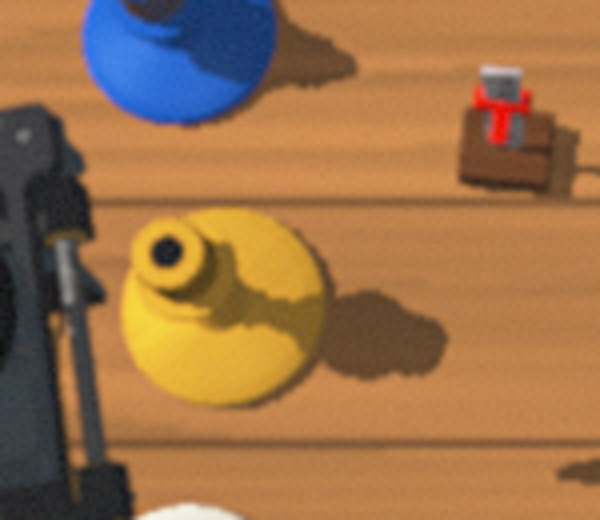

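```bash
python3 - <<'E'
from h import *
np.set_printoptions(precision=1,suppress=True)
th=np.linspace(0,2*np.pi,73)
def circ(n,x,y,z,r):
    q=np.array([proj(n,(x+r*np.cos(t),y+r*np.sin(t),z)) for t in th]);return "L%.1f R%.1f T%.1f B%.1f"%(q[:,0].min(),q[:,0].max(),q[:,1].min(),q[:,1].max())
for n,ax in(("scene",(507.4,191)),("top",(504,187))):
    for F in(97,100,103,106):
        print(n,F,"slv top",circ(n,*ax,F+41,20)," fl top",circ(n,*ax,F+3,30)," fl bot",circ(n,*ax,F-3,30))
E
```

```text
scene 97 slv top L338.5 R359.8 T192.4 B208.0  fl top L330.2 R360.9 T201.7 B225.0  fl bot L329.7 R360.3 T203.7 B226.9
scene 100 slv top L338.7 R360.1 T191.4 B207.0  fl top L330.4 R361.2 T200.7 B224.0  fl bot L330.0 R360.6 T202.7 B225.9
scene 103 slv top L339.0 R360.5 T190.3 B205.9  fl top L330.6 R361.6 T199.7 B223.0  fl bot L330.2 R360.9 T201.7 B225.0
scene 106 slv top L339.3 R360.8 T189.2 B204.8  fl top L330.9 R361.9 T198.7 B222.0  fl bot L330.4 R361.2 T200.7 B224.0
top 97 slv top L153.2 R171.4 T185.0 B202.7  fl top L153.6 R179.6 T185.2 B210.6  fl bot L154.3 R180.2 T185.9 B211.1
top 100 slv top L152.8 R171.1 T184.6 B202.4  fl top L153.2 R179.3 T184.9 B210.3  fl bot L153.9 R179.9 T185.6 B210.8
top 103 slv top L152.4 R170.8 T184.3 B202.1  fl top L152.8 R179.1 T184.5 B210.0  fl bot L153.6 R179.6 T185.2 B210.6
top 106 slv top L152.0 R170.5 T183.9 B201.7  fl top L152.4 R178.8 T184.2 B209.8  fl bot L153.2 R179.3 T184.9 B210.3
```

The released collar is clear of the hand in both views: sleeve top at scene v 191 to 207, flange bottom at v 224.4. Its height is 101 mm by vision and 103.5 mm by the turn count, against a pointer at 102 to 104.5 mm. All of that is well inside ±7 mm, so I'm handing in.

```bash
python3 - <<'E'
from workcell import env
print(env.job_done(), env.state()["time_s"])
E
```

```text
the job is handed in; nothing more can be done
the job is handed in; nothing more can be done
```

I gripped the brass collar's sleeve, turned it about 1.35 rad anticlockwise while rising about 40 mm with it, then released it and backed the arm clear. I handed in shortly after 10.5 s; no verdict is reported.

**Last checks:** The flange height is 103.5 mm by turn and rise, and about 101 mm by the scene picture. The pointer is at about 103.5 mm (estimates ran from 102 to 104.5 mm). The two flange readings disagree by about 2.5 mm, but both are well within the ±7 mm band. The gripper reads no contact force. In the last pictures the gauge looks unchanged, and the arm did not go near the black lamp after passing over it.

**Disagreements along the way:**
- The two cameras differed by about 5 mm sideways, so I centred the hand by grip force instead.
- The fingertips looked about 25 mm higher than the reported tool position. My first close went onto the bare rod above the sleeve without touching anything, and I corrected it by going 20 mm lower.

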